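# Mount a turbine rotor between bench centres against the sprung tail spindle

### The arm

A 6-joint arm with a two-finger parallel gripper is mounted at the origin on a cart in front of the work surface, level with it; the furniture and walls round the work are solid. World frame = base frame: x ahead of the robot, y to its left, z up, the work surface at z = 0. Lengths are in mm, angles in rad, forces in N, time in s.
With the tool pointing down it reaches from about 275 to 750 mm from the base axis. Payload 10.2 kg.
Tool frame: the origin (TCP) lies at the very end of the fingers, on their centre line; the grasp point (between the pads) lies 19 mm behind it; z points along the fingers, y is the line along which they close (so a half turn about z gives the same grasp; the last joint's range is limited). The gripper opens to 85 mm and grips with 20 to 120 N. Pads are 22 mm wide; open, the fingers measure 114 mm over their backs; the gripper's body (76 mm by 85 mm) begins 54 mm behind the grasp point. The pads swing forward as they close: fully open they stand 13 mm farther back than shut.
Start: joints at [0.99, 0.313, 1.498, -0, 1.331, -0.223], TCP at [183.875, 491.753, 211.094] pointing down, gripper open.
Joint ranges: [-2.94, 2.94], [-0.97, 2.17], [0.19, 2.56], [-1.23, 4.37], [0.02, 3.11], [-2.88, 2.88]. Speed limits (rad/s): [2.39, 2.39, 3.01, 3.14, 3.14, 3.14].

### API

Orientations are given as a unit quaternion [w, x, y, z].
In Python, from rig import * gives the robot as it stands. The module is installed in compiled form; this text tells all that it offers.
- The arm moves only by the shell command python3 -m crank 'ROWS' [FORCE]. ROWS is JSON, a list that holds one entry, the list of rows, each a list of 7 numbers: the shift along the tool's x, y, z in units of 25 mm (1.0 is 25 mm), then the turn, a rotation vector about the tool's x, y, z in units of 8 degrees (1.0 is 8 degrees), then the finger opening in mm, from 0 to 85.4. A call has exactly 8 rows; each row shifts and turns the commanded pose from where the row before left it, along the tool's axes as they then stand; what a row does not reach is not made up. A row lasts 1/10 s, in which the tool goes at most 50 mm and 8.59 degrees, less where a joint would pass 70% of its speed; a pose out of reach is approached as far as the arm can. A call is refused whole if a number of a shift passes 1 or a number of a turn 1, either way. A call with a gripper value outside its range is refused whole. The fingers move at their own pace and stop on an object; FORCE is the grip in N (left out, the last holds). Time passes only in rows, so rows that do not move let the fingers close, or fill a call up. It gives the time, the measured TCP pose, the force, the opening and the grip force at its end, in the units of the state.
- sense(): the state, without advancing time (a new reading comes with each control period).
- capture(name): name is "scene" or "top" or "wrist"; returns the picture (480x640x3 uint8, blue, green, red); there is no depth.
- camera_model(name): a dict with "fx", "fy", "cx", "cy" (pixels), "k1" (the pictures are not rectified: a ray, as slopes to the right and down, at radius r is drawn at 1 + k1 r^2 times it, then the intrinsics apply), "world_from_camera" (4x4, takes a point from camera to world coordinates); the wrist camera has in their place "T_tool_cam" (4x4, takes a point from camera to tool coordinates, whose origin is the TCP and whose axes are the flange's). Camera axes: x right, y up, looking along -z (the intrinsics and any distortion apply to the point x, -y, -z); pixel columns grow to the right and rows downward; lengths in mm; the calibration is good to about 2 mm. A picture is of the moment at which its call begins: read the wrist's pose just before it. camera_model takes no time and is no camera call.
- finish_job(): hands the job in; it is judged then, once.
The state is a dict: "time_s": time; "joints": joint angles; "dq": joint speeds; "tau": joint torques, N m; "eef_pos": TCP position; "ee_rot": TCP orientation; "force": force on the tool from outside, world axes, zero at the start; "wrist_torque": the same for the moment, N m; "grip_width": opening from 0.0 (shut) to 1.0 (fully open); "grip_force": force on a finger pad.
Only numpy, scipy, OpenCV 4.12 (cv2) and the standard library are available. Lean on these libraries where they do the work, as an engineer would, in place of code of your own. Each camera call takes 0.05 s, during which the arm holds its last target. There are 200 camera calls.

### The job

Lift the turbine rotor out of its fork rest and mount it in the bench centres for a run-out check: the thin shaft end goes into the cup of the spring-loaded tail spindle, press that spindle back with the rotor until the wheel's nose can swing in front of the fixed headstock cup, then let the spring out gently so that the nose slides home, and let go. Handle it gently: never drive the spring against its stop, jam the rotor against the stocks or let it snap home, and leave the loose parts around it where they are.

Things in the scene. Friction and masses are not known exactly. Their poses are not given: they have to be found in the camera images.
- rotor: Turbine wheel with shaft (turbocharger rotor), 0.34 kg, 157 mm long, lying level in the rest. Origin on its axis (within 1 mm) at the face of the wheel's nose; its z axis runs along the shaft from nose (0) to thin shaft end (156.6 mm). Shaft of radius 8 mm from z = 32 to 80 mm: grip it at z = 62 to 68 mm; beyond, it tapers to radius 4 mm at the end. Centre of mass at about z = 42 mm.
- rotor_nose (a point): Point on the rotor's axis at the face of the wheel's nose. The nose is a stub of radius 5.8 mm, 5.5 mm long; the blades begin 6 mm from its face and the wheel has radius 30 mm from 14 to 31 mm behind the face.
- rotor_tip (a point): Point on the rotor's axis at the thin shaft end (radius 4 mm), 156.6 mm from the nose face.
- rest: Low fixed aluminium plate, 62 x 176 x 8 mm, with two white Y-shaped forks carrying the rotor shaft, axis 50 mm over the bench. Origin: centre of the underside; y along the rotor, which starts with its nose to -y, about 78 mm from the origin. The forks stand at the rotor's z = 34 to 42 and 130 to 138 mm, reach 24 mm to either side and up to 11 mm above the axis: lift the rotor straight up.
- centres: Bench centres: fixed grey base, 104 x 330 mm, with a steel sliding table (top at z = 48 mm) that carries headstock (-y) and tailstock (+y), 60 mm wide, 119 mm high (a screw to 130). Origin: centre of the base's underside; y from head to tail. Both cups' centre line: x = 0, z = 100 mm. The table is clamped anywhere up to 15 mm either way along y; where is NOT measured: feel for it.
- head_nominal (a point): Centre of the fixed head cup's rim if the table stood mid-way (really up to 15 mm off along y, together with the tail cup). Steel cup of 27 mm diameter that opens to +y: a cone, radius 10 mm at the mouth and 6.3 mm at the floor, 5 mm deep. The face of the headstock is 28 mm behind the rim.
- tail_nominal (a point): Centre of the tail cup's rim, spring fully out, if the table stood mid-way (141 mm from the head rim; shifts with it). 29 mm steel cup on the sprung spindle, opening to -y: a cone, radius 11.7 mm at the mouth, 5.2 mm at the floor, 6.5 mm deep. The shaft end can enter it up to 30 degrees askew, nose aside of the headstock. Tailstock face 29 mm behind the rim.
- tail_stop (a point): The tail rim's place, table mid-way, with the spindle driven 15 mm back on its hard stop. The spring pushes with 4 N at rest plus 1 N per mm: 8 N (4 mm back) with the rotor home, 13 N (9 mm back) where the nose, in line, just passes the head rim, 19 N at the stop. Press to about 16 N along y, then swing in, keeping that load. Over 22 N between rotor and centres harms the shaft.
- hex_key: Bystander: loose L-shaped hex key, 122 x 42 x 6 mm. Origin: centre of its underside.
- gauge: Bystander: loose dial gauge lying on its back, 108 x 56 x 18 mm. Origin: centre of its underside.
There are look-alikes about, which are no part of the job. What is shaped like the rest but yellow is not meant.

How it is judged (in metres and radians):
On the way, in this order (a step that is already met when the one before it is completed fails the run):
1. the rotor is lifted clear of its rest (height (world z) of each of rotor_nose, rotor_tip above 0.075 m and contact force between rotor and rest below 0.1 N), for 0.1 s.
2. the rotor presses the sprung tail spindle back (more than 10 N) (contact force between rotor and centres above 10 N), for 0.1 s.
At the end, for the whole second after the job is handed in: The rotor is held by the spring between both cups, nose in the headstock cup and shaft end in the tail spindle's cup, both ends within 2.5 mm of the centre line, the spring load on it (over 4 N), at rest (x of rotor_nose in the frame of centres between -0.0025 and 0.0025 m and z of rotor_nose in the frame of centres between 0.0975 and 0.1025 m and x of rotor_tip in the frame of centres between -0.0025 and 0.0025 m and z of rotor_tip in the frame of centres between 0.0975 and 0.1025 m and y of rotor_nose in the frame of centres below -0.055 m and contact force between rotor and centres above 4 N and linear speed of rotor below 0.02 m/s); the robot touches nothing.
It fails at once if rotor and bench centres press on each other with more than 22 N (spring driven on its stop, rotor jammed or snapped home) (contact force between rotor and centres above 22 N).
It fails at once if a bystander part is moved by more than 20 mm (distance of any of hex_key, gauge from where it was at the start of the episode above 0.02 m).
It also fails if it takes over 58 s, if anything falls off the work surface, if the arm or the gripper's body presses on something with over 40 N, if the wrist force passes 120 N, or if a joint passes its speed limit or range.

## Working session

There is one attempt and no reset: what is moved stays moved. The work goes in short steps, Python scripts to look and compute and a shell command to move; the robot and the scene stay as the last step left them, time stands still between calls to the robot, and variables do not carry over. Pictures are saved under pics/ and viewed, at most 10 in all, crops included, and the job is handed in when it is done.

```bash
mkdir -p pics; cat > h.py <<'E'
from rig import *
import numpy as np, cv2
from scipy.spatial.transform import Rotation as R
def q2R(q): return R.from_quat([q[1],q[2],q[3],q[0]]).as_matrix()
def cam(name,st=None):
    m=camera_model(name)
    if 'T_tool_cam' in m:
        T=np.eye(4);T[:3,:3]=q2R(st['ee_rot']);T[:3,3]=st['eef_pos'];W=T@np.array(m['T_tool_cam'])
    else: W=np.array(m['world_from_camera'])
    return m,W
def ray(mw,u,v):
    m,W=mw
    xd=np.array([(u-m['cx'])/m['fx'],(v-m['cy'])/m['fy']]);x=xd.copy()
    for _ in range(20): x=xd/(1+m['k1']*(x@x))
    d=W[:3,:3]@np.array([x[0],-x[1],-1.]);return W[:3,3],d/np.linalg.norm(d)
def onz(mw,u,v,z):
    o,d=ray(mw,u,v);return o+d*(z-o[2])/d[2]
def two(a,b):
    (o,d),(p,e)=a,b
    s=np.linalg.lstsq(np.c_[d,-e],p-o,rcond=None)[0]
    x,y=o+s[0]*d,p+s[1]*e;return (x+y)/2,np.linalg.norm(x-y)
def proj(mw,P):
    m,W=mw;c=np.linalg.inv(W)@np.r_[P,1];x=np.array([c[0],-c[1]])/-c[2];x=x*(1+m['k1']*(x@x))
    return np.array([m['fx']*x[0]+m['cx'],m['fy']*x[1]+m['cy']])
E
python3 - <<'E'
from h import *
st=sense();print(st)
for n in ['scene','top','wrist']:
    s=sense();im=capture(n);cv2.imwrite(f'pics/{n}0.png',im)
    m,W=cam(n,s);print(n,m['fx'],m['k1'],W.round(3).tolist())
E
```

```text
{'time_s': 0.0, 'joints': array([ 9.89640452e-01,  3.13468221e-01,  1.49848137e+00, -8.09273726e-06,
        1.33099940e+00, -2.23400651e-01]), 'dq': array([ 0.00098554, -0.00013428,  0.00098544,  0.00126949,  0.00203527,
        0.0014936 ]), 'tau': array([ 1.28915242e-03, -4.12258029e+01, -2.59752399e+01, -6.53616144e-05,
        3.98667500e-03, -6.12600232e-06]), 'eef_pos': array([183.68530008, 491.49723135, 210.50910339]), 'ee_rot': array([-2.61898845e-04,  1.77924217e-01,  9.84043959e-01, -6.25573207e-04]), 'force': array([-0.295884  , -0.28509134,  0.53358026]), 'wrist_torque': array([-0.02891137,  0.0478384 , -0.0083541 ]), 'grip_force': 0.0, 'grip_width': 0.9979757120172215}
scene 564.8171133813721 -0.03198060324419955 [[0.724, 0.363, -0.587, -87.146], [-0.689, 0.404, -0.601, -744.301], [0.019, 0.84, 0.543, 703.164], [0.0, 0.0, 0.0, 1.0]]
top 610.526969554536 -0.21462468908882362 [[-0.028, 0.981, -0.192, 349.033], [-1.0, -0.026, 0.012, -40.387], [0.007, 0.192, 0.981, 1316.225], [0.0, 0.0, 0.0, 1.0]]
wrist 398.62132252070387 0.015023770515950627 [[0.349, -0.896, -0.273, 114.649], [0.937, 0.334, 0.103, 517.814], [-0.002, -0.292, 0.956, 372.683], [0.0, 0.0, 0.0, 1.0]]
```

View pics/top0.png

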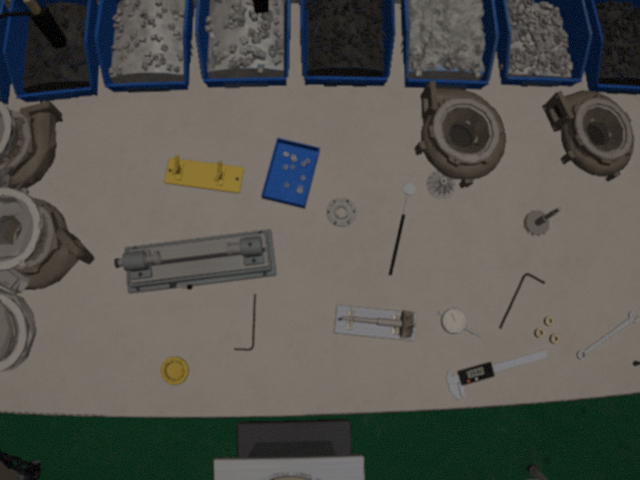

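View pics/scene0.png

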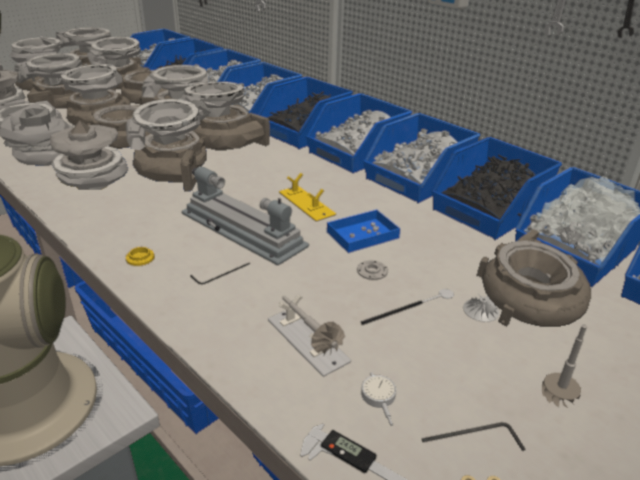

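The top view shows the following:
- **Rotor candidates:** the rotor lying in the aluminium rest at (375,322), a standing rotor at (538,220), and loose wheels at (440,183) and (341,212). I choose (375,322), which lies in the white-fork rest.
- **Rest look-alike:** the yellow rest at (204,175).
- **Centres:** the grey base at (197,261).
- **Bystanders:** the gauge at (453,320), and hex keys at (250,325) and (520,295).

Next is a close crop of the rotor and centres, with rough positions.

```bash
python3 - <<'E'
from h import *
t=cam('top');s=cam('scene')
for n,u,v,z in [('wheel',407,323,50),('tipR',342,319,50),('rest c',375,322,8),('cenL',119,262,100),('cenR',268,243,100),('c1',130,290,0),('c2',275,273,0),('c3',271,231,0),('key',247,325,0),('gauge',453,320,10),('key2',520,295,0)]:
    print(n,onz(t,u,v,z).round(0))
a=cv2.imread('pics/top0.png');b=cv2.imread('pics/scene0.png')
A=cv2.resize(a[215:365,105:305],(800,600),interpolation=cv2.INTER_CUBIC)
c1=cv2.resize(b[150:270,175:325],(400,320),interpolation=cv2.INTER_CUBIC)
c2=cv2.resize(b[285:380,260:360],(400,320),interpolation=cv2.INTER_CUBIC)
c3=cv2.resize(a[220:300,110:285],(400,280)*1,interpolation=cv2.INTER_CUBIC)
c4=cv2.resize(a[290:350,325:425],(400,280),interpolation=cv2.INTER_CUBIC)
cv2.imwrite('pics/crop1.png',np.vstack([np.hstack([c1,c2]),np.hstack([c3,c4])]))
E
```

```text
wheel [ 426. -255.   50.]
tipR [ 439. -120.   50.]
rest c [ 433. -193.    8.]
cenL [562. 337. 100.]
cenR [593.  28. 100.]
c1 [516. 341.   0.]
c2 [546.  19.   0.]
c3 [640.  26.   0.]
key [435.  82.   0.]
gauge [ 431. -364.   10.]
key2 [ 481. -524.    0.]
```

View pics/crop1.png

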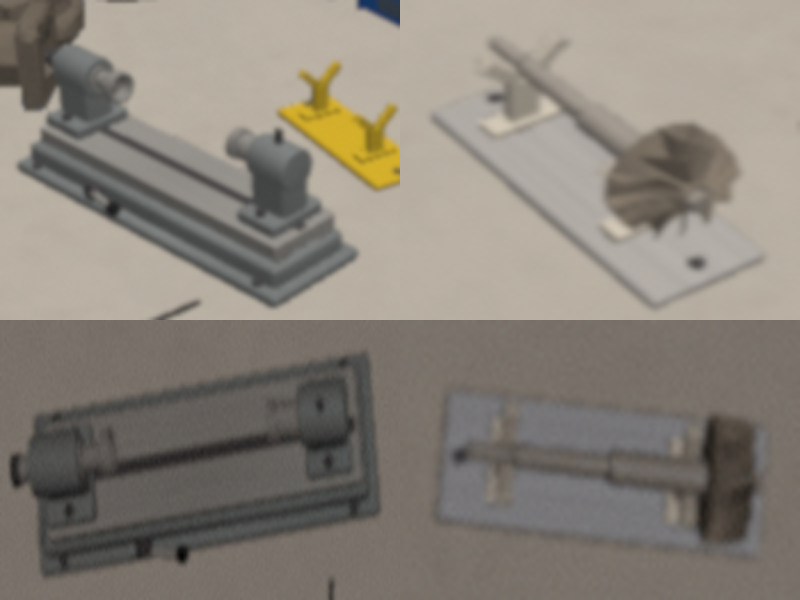

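The crop shows the rotor with its nose to the right (-y) in the white forks, so the choice is confirmed. The -y stock carries the screw on top, and the +y stock has a black knob at its back. Next I move the wrist camera beside the centres for a closer look.

```bash
cat >> h.py <<'E'
def rows(P,Rt,n,st=None,pivot=None):
    """even interpolation from measured pose to world target; prints rows (tool units)"""
    st=st or sense();p0=np.array(st['eef_pos']);R0=q2R(st['ee_rot'])
    rv=R.from_matrix(R0.T@Rt).as_rotvec();out=[]
    if pivot is not None: lp=R0.T@(np.array(pivot)-p0)
    for i in range(n):
        Ra=R0@R.from_rotvec(rv*i/n).as_matrix();Rb=R0@R.from_rotvec(rv*(i+1)/n).as_matrix()
        f=lambda k,RR: (p0+(P-p0)*k/n) if pivot is None else np.array(pivot)-RR@lp
        s=Ra.T@(f(i+1,Rb)-f(i,Ra))/25
        out.append(np.r_[s,rv/n/np.radians(8)].round(2).tolist())
    for o in out: print(o)
def Ryaw(a): # tool down, tool x at world angle a deg
    a=np.radians(a);x=np.array([np.cos(a),np.sin(a),0]);z=np.array([0,0,-1.]);return np.c_[x,np.cross(z,x),z]
E
python3 - <<'E'
from h import *
rows(np.array([430,200,260.]),Ryaw(90),16)
E
```

```text
[-0.83, -0.47, -0.12, -0.0, 0.0, 0.54]
[-0.86, -0.4, -0.12, -0.0, 0.0, 0.54]
[-0.89, -0.34, -0.12, -0.0, 0.0, 0.54]
[-0.92, -0.27, -0.12, -0.0, 0.0, 0.54]
[-0.93, -0.2, -0.12, -0.0, 0.0, 0.54]
[-0.95, -0.13, -0.12, -0.0, 0.0, 0.54]
[-0.95, -0.05, -0.12, -0.0, 0.0, 0.54]
[-0.95, 0.02, -0.12, -0.0, 0.0, 0.54]
[-0.95, 0.09, -0.12, -0.0, 0.0, 0.54]
[-0.94, 0.16, -0.12, -0.0, 0.0, 0.54]
[-0.93, 0.23, -0.12, -0.0, 0.0, 0.54]
[-0.9, 0.3, -0.12, -0.0, 0.0, 0.54]
[-0.88, 0.37, -0.12, -0.0, 0.0, 0.54]
[-0.85, 0.44, -0.12, -0.0, 0.0, 0.54]
[-0.81, 0.5, -0.12, -0.0, 0.0, 0.54]
[-0.77, 0.56, -0.12, -0.0, 0.0, 0.54]
```

```bash
python3 -m crank '[[[-0.83,-0.47,-0.12,0,0,0.54,85],[-0.86,-0.4,-0.12,0,0,0.54,85],[-0.89,-0.34,-0.12,0,0,0.54,85],[-0.92,-0.27,-0.12,0,0,0.54,85],[-0.93,-0.2,-0.12,0,0,0.54,85],[-0.95,-0.13,-0.12,0,0,0.54,85],[-0.95,-0.05,-0.12,0,0,0.54,85],[-0.95,0.02,-0.12,0,0,0.54,85]]]' && python3 -m crank '[[[-0.95,0.09,-0.12,0,0,0.54,85],[-0.94,0.16,-0.12,0,0,0.54,85],[-0.93,0.23,-0.12,0,0,0.54,85],[-0.9,0.3,-0.12,0,0,0.54,85],[-0.88,0.37,-0.12,0,0,0.54,85],[-0.85,0.44,-0.12,0,0,0.54,85],[-0.8,0.5,-0.12,0,0,0.54,85],[0,0,0,0,0,0,85]]]'
python3 - <<'E'
from h import *
import json
s=sense();im=capture('wrist');cv2.imwrite('pics/w1.png',im)
json.dump({k:list(s[k]) for k in('eef_pos','ee_rot')},open('w1.json','w'));print(s['eef_pos'],s['dq'].round(3))
E
```

```text
time_s: 0.95
eef_pos: [307.4, 345.3, 235.1]
ee_rot: [-0.0, 0.464, 0.886, -0.0]
force: [-0.4, 0.1, 0.1]
grip_width: 0.996
grip_force: 0.0
time_s: 1.75
eef_pos: [416.5, 217.8, 256.0]
ee_rot: [0.0, 0.679, 0.734, -0.0]
force: [-0.7, 0.3, -0.2]
grip_width: 0.995
grip_force: 0.0
[416.48915821 217.76918902 256.04177486] [ 0.051 -0.012  0.027  0.017 -0.001 -0.027]
```

View pics/w1.png

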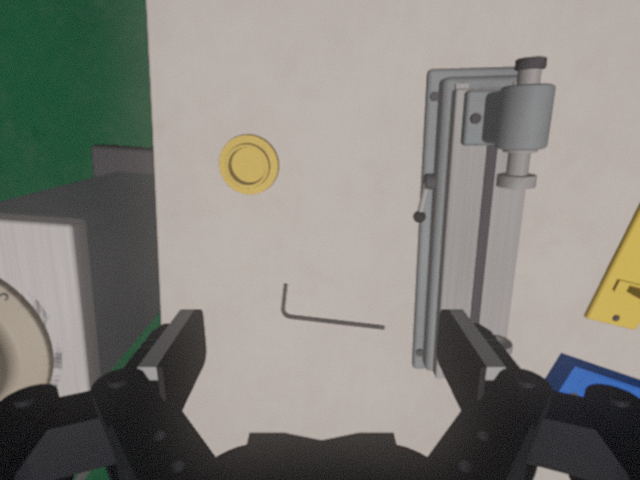

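The wrist view shows the +y stock, with its thin spindle running through to a knob at (530,63). It is the tailstock, with its cup at (517,181). The head cup is at (497,343). The loose hex key lies at (330,320). I take two more views on the way to the rotor.

```bash
cat > snap.py <<'E'
import sys,json
from h import *
n=sys.argv[1];s=sense();im=capture('wrist');cv2.imwrite(f'pics/{n}.png',im)
json.dump({k:list(s[k]) for k in('eef_pos','ee_rot')},open(n+'.json','w'));print(n,s['time_s'],s['eef_pos'].round(1),s['dq'].round(3).max())
E
python3 -m crank '[[[-0.8,0.1,0,0,0,0.5,85],[-0.8,0,0,0,0,0,85],[-0.8,0,0,0,0,0,85],[-0.8,0,0,0,0,0,85],[-0.2,0,0,0,0,0,85],[0,0,0,0,0,0,85],[0,0,0,0,0,0,85],[0,0,0,0,0,0,85]]]' | head -2;python3 snap.py w2
python3 -m crank '[[[-0.8,0,0,0,0,0,85],[-0.8,0,0,0,0,0,85],[-0.8,0,0,0,0,0,85],[-0.4,0,0,0,0,0,85],[0,0,0,0,0,0,85],[0,0,0,0,0,0,85],[0,0,0,0,0,0,85],[0,0,0,0,0,0,85]]]' | head -2;python3 snap.py w3
python3 - <<'E'
import cv2,numpy as np
a=[cv2.imread(f'pics/w{i}.png') for i in(1,2,3)]
c=[cv2.resize(x[0:400,400:580],(266,600)) for x in a]
cv2.imwrite('pics/c2.png',np.hstack(c))
E
```

```text
time_s: 2.6
eef_pos: [419.9, 135.4, 256.1]
w2 2.6 [419.9 135.4 256.1] 0.001
time_s: 3.45
eef_pos: [420.9, 65.2, 256.1]
w3 3.45 [420.9  65.2 256.1] 0.001
```

View pics/c2.png

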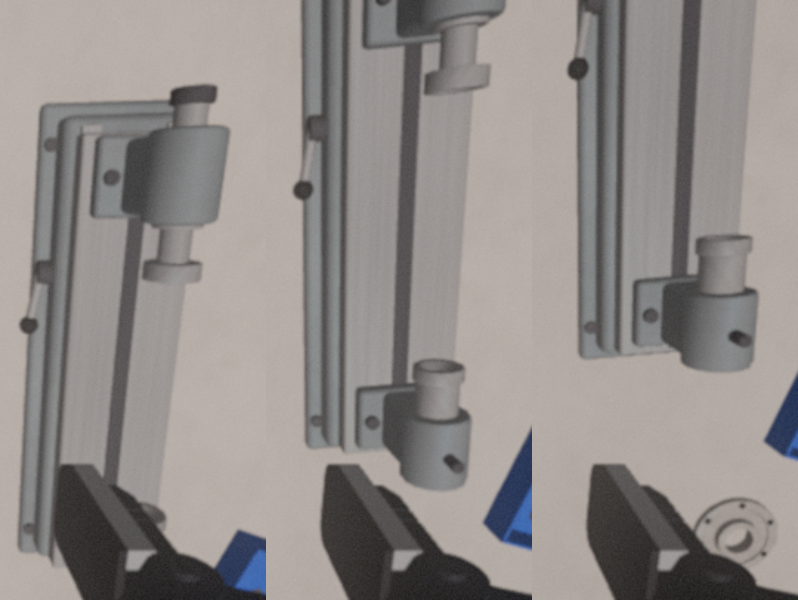

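The crops show the tail cup in w1 and w2 and the head cup rim in w2 and w3, all clearly visible. I triangulate them now.

```bash
cat >> h.py <<'E'
import json
def wc(n): return cam('wrist',{k:np.array(v) for k,v in json.load(open(n+'.json')).items()})
E
python3 - <<'E'
from h import *
im=lambda i,x,y:(400+(x-266*(i-1))/1.4778,y/1.5)
t=cam('top');sc=cam('scene')
w={i:wc(f'w{i}') for i in(1,2,3)}
def tri(i,a,j,b): return two(ray(w[i],*im(i,*a)),ray(w[j],*im(j,*b)))
T,e1=tri(1,(172,278),2,(457,89));H,e2=tri(2,(439,370),3,(724,242))
print('tail',T.round(1),e1,'head',H.round(1),e2,np.linalg.norm(T-H))
print('on z100: ',[onz(w[i],*im(i,*p),100).round(1) for i,p in [(1,(172,278)),(2,(457,89)),(2,(439,370)),(3,(724,242))]])
print('tail widths',[np.linalg.norm(onz(w[i],*im(i,*p),100)-onz(w[i],*im(i,*q),100)) for i,p,q in [(1,(143,277),(201,279)),(2,(425,92),(489,86)),(2,(413,369),(464,371)),(3,(696,243),(752,241))]])
# base corners/edges, z top of base plate ~?; left edge line
for i,p in [(1,(42,104)),(1,(20,552)),(2,(307,448)),(3,(581,357))]: print('basecorner',i,onz(w[i],*im(i,*p),10).round(1))
print('scene proj T,H',proj(sc,T).round(0),proj(sc,H).round(0),proj(t,T).round(0),proj(t,H).round(0))
E
```

```text
tail [571.1 252.2  99. ] 0.2359735530449335 head [584.6 108.7 100.2] 0.14365260497083165 144.06686392176078
on z100:  [array([570.8, 252.3, 100. ]), array([570.5, 252. , 100. ]), array([584.8, 108.7, 100. ]), array([584.6, 108.7, 100. ])]
tail widths [np.float64(31.282133279842416), np.float64(30.994157210464422), np.float64(28.827404945722627), np.float64(29.322084154468882)]
basecorner 1 [508.8 342.8  10. ]
basecorner 1 [542.8  17.2  10. ]
basecorner 2 [541.6  17.4  10. ]
basecorner 3 [541.9  18.1  10. ]
scene proj T,H [221. 182.] [264. 202.] [159. 257.] [228. 248.]
```

The measurements agree with the text: cup heights of 99 and 100 mm, a rim spacing of 144 mm against 141 given, and the larger cup at +y, which makes it the tail. The centre line runs at about 95.6°. Next I take two views of the rotor.

```bash
python3 -m crank '[[[-0.95,0,0,0,0,0,85],[-0.95,0,0,0,0,0,85],[-0.95,0,0,0,0,0,85],[-0.95,0,0,0,0,0,85],[-0.95,0,0,0,0,0,85],[-0.95,0,0,0,0,0,85],[-0.95,0,0,0,0,0,85],[-0.95,0,0,0,0,0,85]]]' | head -3; python3 -m crank '[[[-0.6,0,0,0,0,0,85],[0,0,0,0,0,0,85],[0,0,0,0,0,0,85],[0,0,0,0,0,0,85],[0,0,0,0,0,0,85],[0,0,0,0,0,0,85],[0,0,0,0,0,0,85],[0,0,0,0,0,0,85]]]' | head -3;python3 snap.py w4
python3 -m crank '[[[-0.8,0,0,0,0,0,85],[-0.8,0,0,0,0,0,85],[-0.8,0,0,0,0,0,85],[-0.8,0,0,0,0,0,85],[-0.8,0,0,0,0,0,85],[0,0,0,0,0,0,85],[0,0,0,0,0,0,85],[0,0,0,0,0,0,85]]]' | head -3;python3 snap.py w5
python3 - <<'E'
import cv2,numpy as np
a=[cv2.imread(f'pics/w{i}.png') for i in(4,5)]
c=[cv2.resize(x[y:y+300,220:420],(400,600)) for x,y in zip(a,(100,0))]
cv2.imwrite('pics/c3.png',np.hstack(c))
E
```

```text
time_s: 4.3
eef_pos: [423.3, -126.1, 256.1]
ee_rot: [0.0, 0.703, 0.712, 0.0]
time_s: 5.1
eef_pos: [423.5, -140.2, 256.1]
ee_rot: [0.0, 0.703, 0.711, 0.0]
w4 5.1 [ 423.5 -140.2  256.1] 0.002
time_s: 5.95
eef_pos: [424.7, -239.6, 256.1]
ee_rot: [-0.0, 0.703, 0.712, 0.0]
w5 5.95 [ 424.7 -239.6  256.1] 0.004
```

View pics/c3.png

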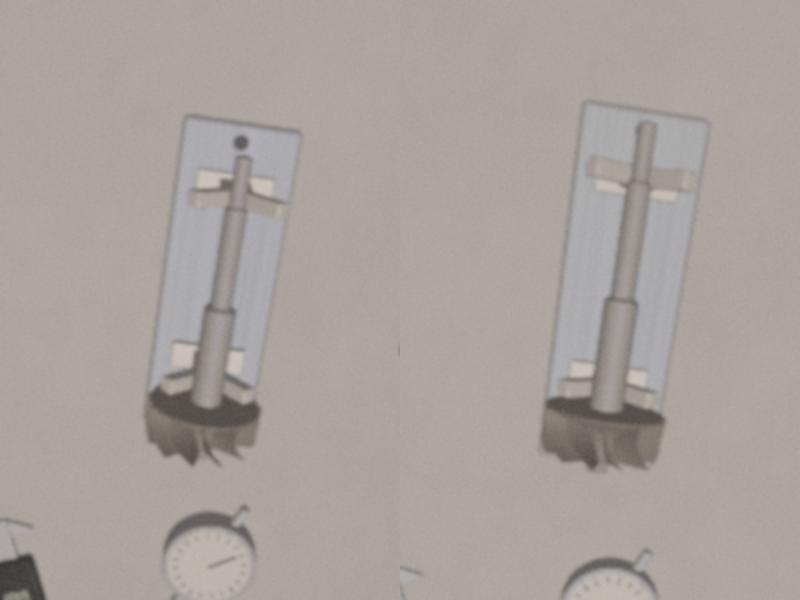

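Both views show the rotor lying in the forks. In w4 the tip is at crop (243,159), the step (z = 80) at (219,310) and the wheel's back centre at (206,405). In w5 they are at (648,123), (620,300) and (607,409). I triangulate these.

```bash
python3 - <<'E'
from h import *
w4,w5=wc('w4'),wc('w5')
f4=lambda x,y:(220+x/2,100+y/2); f5=lambda x,y:(220+(x-400)/2,y/2)
r={}
for n,a,b in [('tip',(243,159),(648,123)),('step80',(219,310),(620,300)),('root32',(206,405),(607,410))]:
    p,e=two(ray(w4,*f4(*a)),ray(w5,*f5(*b)));r[n]=p;print(n,p.round(1),round(e,2),onz(w4,*f4(*a),50).round(1),onz(w5,*f5(*b),50).round(1))
d=r['tip']-r['root32'];print(d,np.degrees(np.arctan2(d[1],d[0])),np.linalg.norm(r['tip']-r['step80']),np.linalg.norm(d))
# rest corners far side
for a,b in [((186,116),(586,101)),((301,132),(709,122))]: print(onz(w4,*f4(*a),8).round(1),onz(w5,*f5(*b),8).round(1))
print(R.from_matrix(q2R(sense()['ee_rot'])).as_euler('zyx',degrees=True), q2R(sense()['ee_rot'])[:,0])
E
```

```text
tip [ 442.8 -120.    52.1] 0.4 [ 442.7 -120.3   50. ] [ 443.1 -119.7   50. ]
step80 [ 432.8 -192.8   54. ] 0.32 [ 433.  -194.2   50. ] [ 432.7 -193.1   50. ]
root32 [ 427.5 -242.6   55.5] 0.19 [ 427.4 -245.3   50. ] [ 427.6 -243.8   50. ]
[ 15.31086031 122.6282256   -3.44454186] 82.88311179352375 73.53679102279999 123.62835041245363
[ 415.4 -105.2    8. ] [ 415.9 -105.5    8. ]
[ 474.  -112.4    8. ] [ 474.  -113.8    8. ]
[-9.07473315e+01  8.53795871e-03 -1.79997437e+02] [-1.30430246e-02  9.99914935e-01  4.27840311e-05]
```

```bash
python3 - <<'E'
from h import *
rows(np.array([431.6,-210,130.]),Ryaw(82.8),8)
E
```

```text
[0.15, 0.04, 0.63, 0.0, -0.0, 0.12]
[0.15, 0.03, 0.63, 0.0, -0.0, 0.12]
[0.15, 0.03, 0.63, 0.0, -0.0, 0.12]
[0.15, 0.03, 0.63, 0.0, -0.0, 0.12]
[0.15, 0.03, 0.63, 0.0, -0.0, 0.12]
[0.15, 0.02, 0.63, 0.0, -0.0, 0.12]
[0.15, 0.02, 0.63, 0.0, -0.0, 0.12]
[0.15, 0.02, 0.63, 0.0, -0.0, 0.12]
```

```bash
python3 -m crank '[[[0.15,0.03,0.63,0,0,0.12,85],[0.15,0.03,0.63,0,0,0.12,85],[0.15,0.03,0.63,0,0,0.12,85],[0.15,0.03,0.63,0,0,0.12,85],[0.15,0.03,0.63,0,0,0.12,85],[0.15,0.03,0.63,0,0,0.13,85],[0.15,0.02,0.63,0,0,0.13,85],[0.15,0.02,0.63,0,0,0.13,85]]]'; python3 -m crank '[[[0,0,0.8,0,0,0,85],[0,0,0.8,0,0,0,85],[0,0,0.8,0,0,0,85],[0,0,0.8,0,0,0,85],[0,0,0.5,0,0,0,85],[0,0,0.26,0,0,0,85],[0,0,0,0,0,0,85],[0,0,0,0,0,0,85]]]'; python3 snap.py w6; python3 - <<'E'
from h import *
print(q2R(sense()['ee_rot'])[:,0])
E
```

```text
time_s: 6.8
eef_pos: [431.7, -209.9, 129.7]
ee_rot: [0.0, 0.75, 0.661, 0.0]
force: [-0.1, 0.4, -0.4]
grip_width: 0.997
grip_force: 0.0
time_s: 7.6
eef_pos: [431.9, -210.7, 31.7]
ee_rot: [0.0, 0.75, 0.661, 0.0]
force: [0.4, 0.4, -0.2]
grip_width: 0.995
grip_force: 0.0
w6 7.6 [ 431.9 -210.7   31.7] 0.001
[ 1.25419129e-01  9.92103574e-01 -7.35742600e-04]
```

View pics/w6.png

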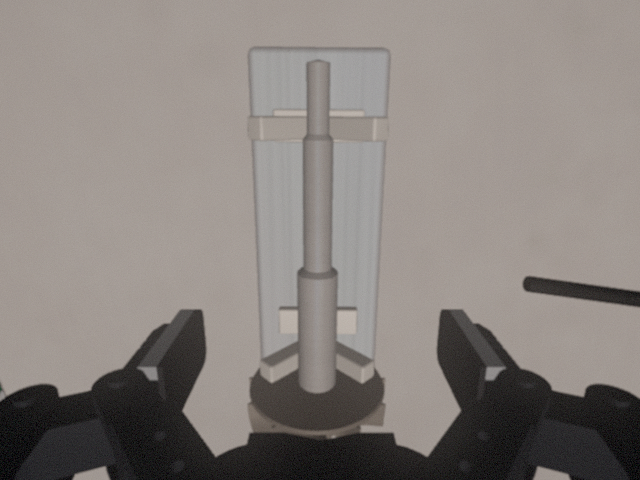

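The shaft is parallel to the tool and centred between the fingers, with the tip at (318,65) and the step at (318,271). I check the grip position along the shaft and then close.

```bash
python3 - <<'E'
from h import *
w=wc('w6');s=sense();Rt=q2R(s['ee_rot'])
for n,u,v,z in [('tip',318,65,50),('tip top',318,62,54),('step',318,270,58),('root',317,389,58)]:
    p=onz(w,u,v,z);print(n,p.round(1),(Rt.T@(p-s['eef_pos'])).round(1))
E
python3 -m crank '[[[0,0,0,0,0,0,30],[0,0,0,0,0,0,30],[0,0,0,0,0,0,20],[0,0,0,0,0,0,10],[0,0,0,0,0,0,5],[0,0,0,0,0,0,5],[0,0,0,0,0,0,5],[0,0,0,0,0,0,5]]]' 100
```

```text
tip [ 443.  -120.1   50. ] [ 91.3  -0.5 -18.2]
tip top [ 443.  -119.7   54. ] [ 91.7  -0.4 -22.2]
step [ 434.2 -189.3   58. ] [ 21.6  -0.5 -26.2]
root [ 427.3 -240.    58. ] [-29.6  -1.  -26.1]
time_s: 8.45
eef_pos: [430.4, -210.4, 31.4]
ee_rot: [-0.001, 0.75, 0.661, -0.001]
force: [-8.2, 0.9, 9.1]
grip_width: 0.109
grip_force: 95.4
```

```bash
python3 -m crank '[[[0,0,-0.1,0,0,0,5],[0,0,-0.2,0,0,0,5],[0,0,-0.4,0,0,0,5],[0,0,-0.6,0,0,0,5],[0,0,-0.7,0,0,0,5],[0,0,-0.7,0,0,0,5],[0,0,-0.7,0,0,0,5],[0,0,0,0,0,0,5]]]'; python3 -m crank '[[[0,0,-0.8,0,0,0,5],[0,0,-0.8,0,0,0,5],[0,0,-0.8,0,0,0,5],[0,0,-0.4,0,0,0,5],[0,0,0,0,0,0,5],[0,0,0,0,0,0,5],[0,0,0,0,0,0,5],[0,0,0,0,0,0,5]]]';python3 snap.py w7; python3 - <<'E'
from h import *
print({k:np.round(v,2) for k,v in sense().items()})
E
```

```text
time_s: 9.25
eef_pos: [432.6, -211.4, 118.5]
ee_rot: [0.002, 0.75, 0.661, 0.0]
force: [-1.2, -0.2, -3.5]
grip_width: 0.11
grip_force: 93.7
time_s: 10.05
eef_pos: [431.3, -210.4, 185.3]
ee_rot: [-0.001, 0.75, 0.661, -0.0]
force: [-0.4, -0.5, -3.3]
grip_width: 0.11
grip_force: 94.0
w7 10.05 [ 431.3 -210.4  185.3] 0.002
{'time_s': np.float64(10.1), 'joints': array([-0.7 ,  0.24,  1.67,  0.  ,  1.24, -0.57]), 'dq': array([-0.  , -0.  , -0.01, -0.  ,  0.  ,  0.  ]), 'tau': array([  0.  , -38.24, -26.24,  -0.05,  -0.04,   0.  ]), 'eef_pos': array([ 431.39, -210.5 ,  185.44]), 'ee_rot': array([-0.  ,  0.75,  0.66, -0.  ]), 'force': array([ 0.45, -1.12, -3.64]), 'wrist_torque': array([ 0.04, -0.02,  0.05]), 'grip_force': np.float64(94.02), 'grip_width': np.float64(0.1)}
```

View pics/w7.png

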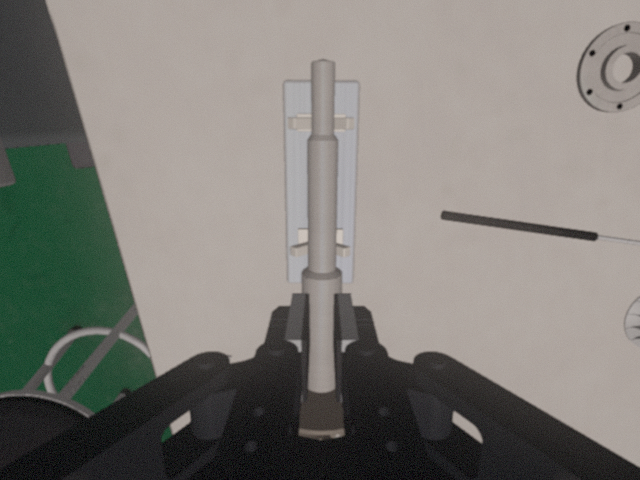

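The rotor is held straight, with its tip at (323,62), step at (322,271) and root at (321,390), and the rest below is empty. Next I carry it at height, with the nose 25° aside on the robot side, to a point in front of the tail cup.

```bash
python3 - <<'E'
from h import *
rows(np.array([540.5,149.3,185.]),Ryaw(70.6),20)
E
```

```text
[0.74, 0.13, 0.0, -0.0, -0.0, 0.08]
[0.74, 0.12, 0.0, -0.0, -0.0, 0.08]
[0.74, 0.11, 0.0, -0.0, -0.0, 0.08]
[0.74, 0.1, 0.0, -0.0, -0.0, 0.08]
[0.75, 0.09, 0.0, -0.0, -0.0, 0.08]
[0.75, 0.09, 0.0, -0.0, -0.0, 0.08]
[0.75, 0.08, 0.0, -0.0, -0.0, 0.08]
[0.75, 0.07, 0.0, -0.0, -0.0, 0.08]
[0.75, 0.06, 0.0, -0.0, -0.0, 0.08]
[0.75, 0.05, 0.0, -0.0, -0.0, 0.08]
[0.75, 0.05, 0.0, -0.0, -0.0, 0.08]
[0.75, 0.04, 0.0, -0.0, -0.0, 0.08]
[0.75, 0.03, 0.0, -0.0, -0.0, 0.08]
[0.75, 0.02, 0.0, -0.0, -0.0, 0.08]
[0.75, 0.01, 0.0, -0.0, -0.0, 0.08]
[0.75, 0.01, 0.0, -0.0, -0.0, 0.08]
[0.75, -0.0, 0.0, -0.0, -0.0, 0.08]
[0.75, -0.01, 0.0, -0.0, -0.0, 0.08]
[0.75, -0.02, 0.0, -0.0, -0.0, 0.08]
[0.75, -0.03, 0.0, -0.0, -0.0, 0.08]
```

```bash
python3 -m crank '[[[0.3,0.05,0,0,0,0.04,5],[0.6,0.1,0,0,0,0.08,5],[0.74,0.12,0,0,0,0.08,5],[0.74,0.11,0,0,0,0.08,5],[0.74,0.1,0,0,0,0.08,5],[0.75,0.1,0,0,0,0.08,5],[0.75,0.09,0,0,0,0.08,5],[0.75,0.08,0,0,0,0.08,5]]]'|head -3; python3 -m crank '[[[0.75,0.07,0,0,0,0.08,5],[0.75,0.06,0,0,0,0.08,5],[0.75,0.05,0,0,0,0.08,5],[0.75,0.05,0,0,0,0.08,5],[0.75,0.04,0,0,0,0.08,5],[0.75,0.03,0,0,0,0.08,5],[0.75,0.02,0,0,0,0.08,5],[0.75,0.01,0,0,0,0.08,5]]]'|head -3
python3 -m crank '[[[0.75,0.01,0,0,0,0.08,5],[0.75,0,0,0,0,0.08,5],[0.75,-0.01,0,0,0,0.08,5],[0.75,-0.02,0,0,0,0.08,5],[0.5,-0.02,0,0,0,0.08,5],[0.3,-0.02,0,0,0,0.08,5],[0.1,0,0,0,0,0.08,5],[0,0,0,0,0,0,5]]]'; python3 - <<'E'
from h import *
rows(np.array([540.5,149.3,135.]),Ryaw(70.6),4)
E
```

```text
time_s: 10.9
eef_pos: [472.1, -80.0, 186.0]
ee_rot: [-0.0, 0.777, 0.629, 0.0]
time_s: 11.7
eef_pos: [517.0, 63.5, 185.9]
ee_rot: [-0.0, 0.805, 0.594, -0.0]
time_s: 12.5
eef_pos: [546.4, 155.1, 185.9]
ee_rot: [-0.0, 0.827, 0.562, -0.0]
force: [0.1, 0.5, -3.5]
grip_width: 0.108
grip_force: 94.0
[-0.08, -0.03, 0.51, -0.0, 0.0, -0.07]
[-0.08, -0.03, 0.51, -0.0, 0.0, -0.07]
[-0.08, -0.04, 0.51, -0.0, 0.0, -0.07]
[-0.07, -0.04, 0.51, -0.0, 0.0, -0.07]
```

```bash
python3 -m crank '[[[-0.15,-0.07,0.2,0,0,-0.14,5],[-0.16,-0.07,0.5,0,0,-0.14,5],[0,0,0.6,0,0,0,5],[0,0,0.6,0,0,0,5],[0,0,0.6,0,0,0,5],[0,0,0.6,0,0,0,5],[0,0,0.5,0,0,0,5],[0,0,0,0,0,0,5]]]'; python3 -m crank '[[[0,0,0.3,0,0,0,5],[0,0,0.2,0,0,0,5],[0,0,0.08,0,0,0,5],[0,0,0,0,0,0,5],[0,0,0,0,0,0,5],[0,0,0,0,0,0,5],[0,0,0,0,0,0,5],[0,0,0,0,0,0,5]]]';python3 snap.py w8; python3 - <<'E'
from h import *
a=cv2.imread('pics/w8.png');im=capture('scene');cv2.imwrite('pics/scene1.png',im)
b=cv2.resize(im[120:300,170:320],(500,600),interpolation=cv2.INTER_CUBIC)
c=cv2.resize(a[0:300,240:390],(300,600))
cv2.imwrite('pics/c8.png',np.hstack([c,b]))
E
```

```text
time_s: 13.3
eef_pos: [539.4, 148.6, 94.4]
ee_rot: [-0.001, 0.816, 0.578, -0.001]
force: [-0.9, 0.3, -3.0]
grip_width: 0.105
grip_force: 94.0
time_s: 14.1
eef_pos: [540.6, 149.1, 81.7]
ee_rot: [0.0, 0.816, 0.578, 0.0]
force: [-0.5, 1.0, -3.7]
grip_width: 0.111
grip_force: 94.0
w8 14.1 [540.6 149.1  81.7] 0.001
```

View pics/c8.png

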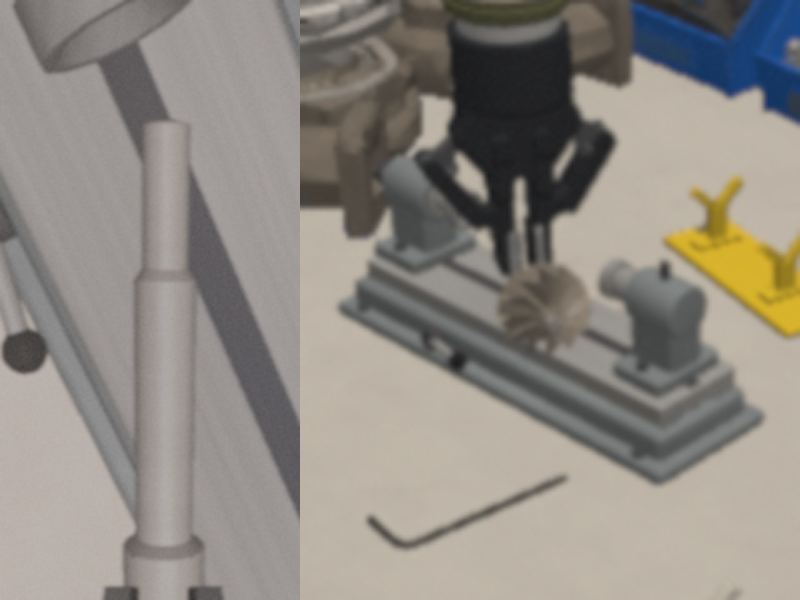

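In c8 the tip, at crop (166,122), sits on the tail cup's axis about 17 mm in front of its rim, whose chord runs from (50,72) to (190,2). In the scene view the nose appears at about (246,217). I check the nose height against its projection.

```bash
python3 - <<'E'
from h import *
sc=cam('scene')
for z in(95,100.3,105): print(proj(sc,np.array([519,87.8,z])))
print('rims',proj(sc,np.array([584.7,109,100.])),proj(sc,np.array([571,251.,100])))
rows(np.array(sense()['eef_pos'])+10*np.array([-.0976,.9952,0]),Ryaw(70.6),4)
E
```

```text
[246.32359567 218.3617821 ]
[246.20383818 216.18549454]
[246.09720841 214.24676697]
rims [264.1803118  202.47784939] [220.90993526 182.16009375]
[0.09, -0.04, -0.0, 0.0, -0.0, 0.0]
[0.09, -0.04, -0.0, 0.0, -0.0, 0.0]
[0.09, -0.04, -0.0, 0.0, -0.0, 0.0]
[0.09, -0.04, -0.0, 0.0, -0.0, 0.0]
```

```bash
python3 -m crank '[[[0.08,-0.037,0,0,0,0,5],[0.08,-0.037,0,0,0,0,5],[0.08,-0.037,0,0,0,0,5],[0.08,-0.037,0,0,0,0,5],[0.08,-0.037,0,0,0,0,5],[0.08,-0.037,0,0,0,0,5],[0.08,-0.037,0,0,0,0,5],[0.04,-0.019,0,0,0,0,5]]]'|head -4; python3 -m crank '[[[0.04,-0.018,0,0,0,0,5],[0.04,-0.018,0,0,0,0,5],[0.04,-0.018,0,0,0,0,5],[0,0,0,0,0,0,5],[0,0,0,0,0,0,5],[0,0,0,0,0,0,5],[0,0,0,0,0,0,5],[0,0,0,0,0,0,5]]]'|head -4
```

```text
time_s: 15.0
eef_pos: [538.9, 165.8, 81.6]
ee_rot: [0.0, 0.816, 0.578, -0.0]
force: [-0.8, 0.7, -3.8]
time_s: 15.8
eef_pos: [538.6, 168.8, 81.6]
ee_rot: [-0.0, 0.816, 0.578, -0.0]
force: [0.2, 0.2, -2.6]
```

```bash
for i in 1; do python3 -m crank '[[[0.036,-0.017,0,0,0,0,5],[0.036,-0.017,0,0,0,0,5],[0.036,-0.017,0,0,0,0,5],[0.036,-0.017,0,0,0,0,5],[0,0,0,0,0,0,5],[0,0,0,0,0,0,5],[0,0,0,0,0,0,5],[0,0,0,0,0,0,5]]]'|head -4; done; python3 -c "
from rig import *
print(sense()['force'],sense()['wrist_torque'])"
```

```text
time_s: 16.6
eef_pos: [538.1, 172.2, 81.5]
ee_rot: [0.0, 0.816, 0.578, -0.001]
force: [-1.3, -5.1, -3.1]
[-1.34837162 -5.08100578 -3.06115701] [-0.95467064  0.15254069 -0.11273132]
```

```bash
python3 -m crank '[[[0.036,-0.017,0,0,0,0,5],[0.036,-0.017,0,0,0,0,5],[0.036,-0.017,0,0,0,0,5],[0.036,-0.017,0,0,0,0,5],[0.036,-0.017,0,0,0,0,5],[0.036,-0.017,0,0,0,0,5],[0.036,-0.017,0,0,0,0,5],[0,0,0,0,0,0,5]]]'|head -4; python3 -c "
from rig import *
print(sense()['force'],sense()['wrist_torque'])"
```

```text
time_s: 17.4
eef_pos: [537.1, 178.2, 81.3]
ee_rot: [0.001, 0.816, 0.578, -0.002]
force: [-2.5, -12.3, -2.6]
[ -2.52779888 -12.3393547   -2.56984497] [-1.90296936  0.38685547 -0.1665578 ]
```

```bash
python3 -m crank '[[[0.03,-0.03,0,0,0,0,5],[0.03,-0.03,0,0,0,0,5],[0.03,-0.027,0,0,0,0,5],[0,0,0,0,0,0,5],[0,0,0,0,0,0,5],[0,0,0,0,0,0,5],[0,0,0,0,0,0,5],[0,0,0,0,0,0,5]]]'|head -4; python3 - <<'E'
from h import *
s=sense();print(s['force'],s['wrist_torque'])
Rt=q2R(s['ee_rot']);print(Rt.round(3).tolist())
piv=s['eef_pos']+Rt@np.array([91.5,0,-18.6]);print(piv)
rows(None,Ryaw(95.6),12,s,piv)
E
```

```text
time_s: 18.2
eef_pos: [536.0, 180.5, 81.4]
ee_rot: [0.001, 0.816, 0.578, -0.002]
force: [-1.1, -13.3, -2.2]
[ -1.11028291 -13.25825409  -2.22809331] [-2.20142553  0.29770346 -0.25215344]
[[0.332, 0.943, -0.002], [0.943, -0.332, -0.004], [-0.004, -0.0, -1.0]]
[566.40172149 266.91678643  99.60254888]
[0.0, 0.13, 0.0, -0.0, 0.0, -0.26]
[0.0, 0.13, 0.0, -0.0, 0.0, -0.26]
[0.0, 0.13, 0.0, -0.0, 0.0, -0.26]
[0.0, 0.13, 0.0, -0.0, 0.0, -0.26]
[0.0, 0.13, 0.0, -0.0, 0.0, -0.26]
[0.0, 0.13, 0.0, -0.0, 0.0, -0.26]
[0.0, 0.13, 0.0, -0.0, 0.0, -0.26]
[0.0, 0.13, 0.0, -0.0, 0.0, -0.26]
[0.0, 0.13, 0.0, -0.0, 0.0, -0.26]
[0.0, 0.13, 0.0, -0.0, 0.0, -0.26]
[0.0, 0.13, 0.0, -0.0, 0.0, -0.26]
[0.0, 0.13, 0.0, -0.0, 0.0, -0.26]
```

```bash
python3 -m crank '[[[0.036,-0.017,0,0,0,0,5],[0.036,-0.017,0,0,0,0,5],[0.036,-0.017,0,0,0,0,5],[0,0,0,0,0,0,5],[0,0,0,0,0,0,5],[0,0,0,0,0,0,5],[0,0,0,0,0,0,5],[0,0,0,0,0,0,5]]]'|head -4; python3 -m crank '[[[0,0.065,0,0,0,-0.13,5],[0,0.13,0,0,0,-0.26,5],[0,0.13,0,0,0,-0.26,5],[0,0.13,0,0,0,-0.26,5],[0,0,0,0,0,0,5],[0,0,0,0,0,0,5],[0,0,0,0,0,0,5],[0,0,0,0,0,0,5]]]'|head -4;python3 - <<'E'
from h import *
s=sense();print(s['force'],s['wrist_torque'])
Rt=q2R(s['ee_rot']);print(Rt[:,0],s['eef_pos']+Rt@np.array([91.5,0,-18.6]))
E
```

```text
time_s: 19.0
eef_pos: [535.6, 183.1, 81.3]
ee_rot: [0.001, 0.816, 0.578, -0.002]
force: [-1.9, -15.9, -2.3]
time_s: 19.8
eef_pos: [547.0, 179.7, 81.5]
ee_rot: [0.001, 0.778, 0.628, -0.002]
force: [-0.6, -15.9, -2.1]
[ -0.57081934 -15.86588793  -2.13105044] [-2.60933859  0.08367725 -0.29951192]
[ 0.21032074  0.97762264 -0.0043777 ] [566.23841334 269.28197773  99.66744812]
```

```bash
python3 -m crank '[[[0.015,0.065,0,0,0,-0.13,5],[0.015,0.13,0,0,0,-0.26,5],[0.01,0.13,0,0,0,-0.26,5],[0.01,0.13,0,0,0,-0.26,5],[0,0.13,0,0,0,-0.26,5],[0,0,0,0,0,0,5],[0,0,0,0,0,0,5],[0,0,0,0,0,0,5]]]'|head -4;python3 - <<'E'
from h import *
s=sense();print(s['force'],s['wrist_torque'])
Rt=q2R(s['ee_rot']);print(Rt[:,0],np.degrees(np.arctan2(Rt[1,0],Rt[0,0])),s['eef_pos']+Rt@np.array([91.5,0,-18.6]),s['eef_pos']+Rt@np.array([-65.1,0,-18.6]))
a=capture('scene');t=capture('top')
b=cv2.resize(a[150:240,190:310],(800,600),interpolation=cv2.INTER_CUBIC);cv2.imwrite('pics/c9.png',b);cv2.imwrite('pics/top9.png',t)
E
```

```text
time_s: 20.6
eef_pos: [562.2, 178.6, 81.6]
ee_rot: [0.002, 0.724, 0.69, -0.001]
force: [0.2, -16.1, -2.8]
[  0.15888233 -16.09564017  -2.76199859] [-2.67722945 -0.21159194 -0.14250951]
[ 0.04860811  0.9988073  -0.00460766] 87.21383301156047 [566.59059944 270.04324161  99.81413199] [558.97856957 113.63001854 100.53569086]
```

View pics/c9.png

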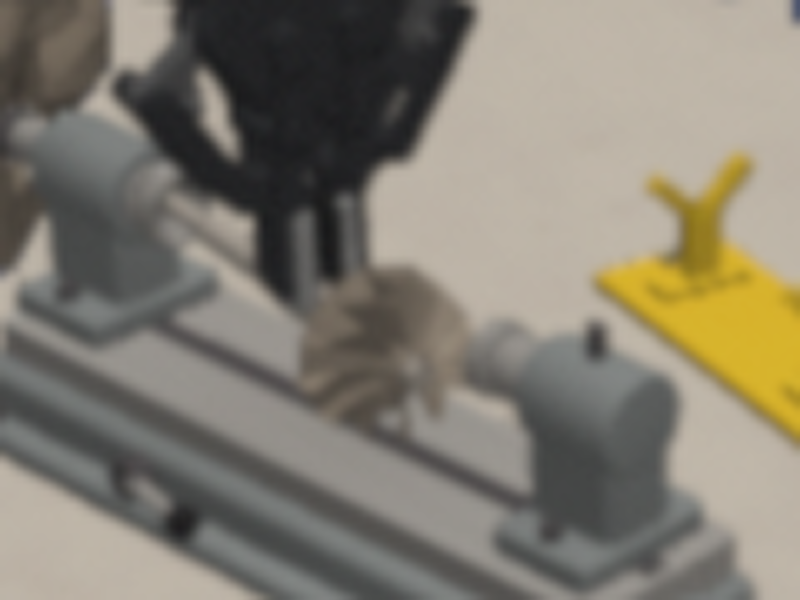

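The scene crop shows the tip seated in the tail cup and the wheel in front of the headstock cup, clear of it. I finish the swing in two parts, watching the force.

```bash
python3 -m crank '[[[0,0.065,0,0,0,-0.13,5],[0,0.13,0,0,0,-0.26,5],[0,0.13,0,0,0,-0.26,5],[0,0.065,0,0,0,-0.13,5],[0,0,0,0,0,0,5],[0,0,0,0,0,0,5],[0,0,0,0,0,0,5],[0,0,0,0,0,0,5]]]'|head -4;cat > st.py <<'E'
from h import *
s=sense();print(s['force'].round(2),s['wrist_torque'].round(2))
Rt=q2R(s['ee_rot']);u=np.array([-.0976,.9952]);M=np.array([577.85,180.4]);n=np.array([.9952,.0976])
print('yaw',np.degrees(np.arctan2(Rt[1,0],Rt[0,0])).round(2),'pitch',Rt[2,0].round(4))
for k,o in(('tip',91.5),('nose',-65.1)):
    p=s['eef_pos']+Rt@np.array([o,0,-18.6]);print(k,p.round(1),'s,lat',(p[:2]-M)@u,(p[:2]-M)@n)
E
python3 st.py
```

```text
time_s: 21.5
eef_pos: [572.2, 178.4, 81.8]
ee_rot: [0.002, 0.685, 0.728, -0.001]
force: [3.2, -15.8, -2.5]
[  3.2  -15.79  -2.55] [-2.73 -0.45 -0.24]
yaw 93.45 pitch -0.0047
tip [566.7 269.8  99.9] s,lat 90.10057098018068 -2.3576915803850653
nose [576.1 113.5 100.7] s,lat -66.38352381775526 -8.230170343088053
```

```bash
python3 -m crank '[[[0,0.04,0,0,0,-0.07,5],[0,0.04,0,0,0,-0.07,5],[0,0.04,0,0,0,-0.07,5],[0,0.04,0,0,0,-0.07,5],[0,0,0,0,0,0,5],[0,0,0,0,0,0,5],[0,0,0,0,0,0,5],[0,0,0,0,0,0,5]]]'|head -4;python3 st.py; python3 - <<'E'
from h import *
a=capture('scene');t=capture('top')
b=cv2.resize(a[150:240,190:310],(400,300),interpolation=cv2.INTER_CUBIC);c=cv2.resize(t[220:295,115:275],(640,300),interpolation=cv2.INTER_CUBIC)
o=np.zeros((600,640,3),np.uint8);o[:300]=c;o[300:,:400]=b;cv2.imwrite('pics/c10.png',o)
E
```

```text
time_s: 22.3
eef_pos: [576.2, 178.7, 81.8]
ee_rot: [0.002, 0.671, 0.741, -0.001]
force: [2.9, -16.1, -2.4]
[  2.86 -16.05  -2.45] [-2.69 -0.48 -0.1 ]
yaw 95.7 pitch -0.0048
tip [567.1 269.8  99.9] s,lat 90.04489023521327 -1.942808058502271
nose [582.7 114.  100.7] s,lat -66.54906240831991 -1.682346299043881
```

View pics/c10.png

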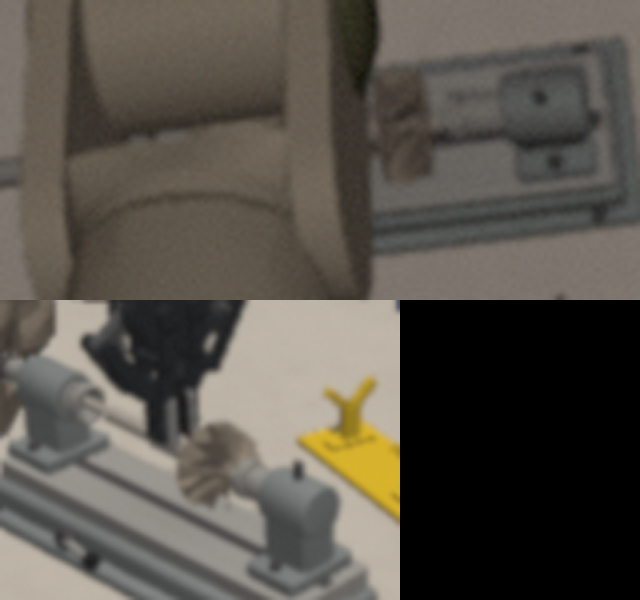

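The scene crop shows the nose in line with the head cup, but the top view is too coarse to confirm the centring closely. I let the spring out slowly by feel.

```bash
python3 -m crank '[[[-0.02,0,0,0,0,0,5],[-0.02,0,0,0,0,0,5],[-0.02,0,0,0,0,0,5],[-0.02,0,0,0,0,0,5],[-0.02,0,0,0,0,0,5],[-0.02,0,0,0,0,0,5],[-0.02,0,0,0,0,0,5],[0,0,0,0,0,0,5]]]'|head -2;python3 st.py;  python3 -m crank '[[[-0.02,0,0,0,0,0,5],[-0.02,0,0,0,0,0,5],[-0.02,0,0,0,0,0,5],[-0.02,0,0,0,0,0,5],[0,0,0,0,0,0,5],[0,0,0,0,0,0,5],[0,0,0,0,0,0,5],[0,0,0,0,0,0,5]]]'|head -2;python3 st.py
```

```text
time_s: 23.2
eef_pos: [576.5, 175.7, 81.8]
[  2.13 -13.12  -3.45] [-2.24 -0.41 -0.11]
yaw 95.7 pitch -0.0038
tip [567.4 266.9 100. ] s,lat 87.06105321074313 -1.952607769193028
nose [582.9 111.  100.6] s,lat -69.53357440697295 -1.695207688760762
time_s: 24.0
eef_pos: [576.6, 174.1, 81.8]
[  2.28 -11.    -2.45] [-1.91 -0.36 -0.12]
yaw 95.7 pitch -0.0033
tip [567.5 265.2 100.1] s,lat 85.44998339172729 -2.0062834288535996
nose [583.1 109.4 100.6] s,lat -71.1449321830326 -1.733130017879441
```

```bash
python3 -m crank '[[[-0.02,0,0,0,0,0,5],[-0.02,0,0,0,0,0,5],[-0.02,0,0,0,0,0,5],[-0.02,0,0,0,0,0,5],[0,0,0,0,0,0,5],[0,0,0,0,0,0,5],[0,0,0,0,0,0,5],[0,0,0,0,0,0,5]]]'|head -2;python3 st.py;  python3 -m crank '[[[-0.02,0,0,0,0,0,5],[-0.02,0,0,0,0,0,5],[0,0,0,0,0,0,5],[0,0,0,0,0,0,5],[0,0,0,0,0,0,5],[0,0,0,0,0,0,5],[0,0,0,0,0,0,5],[0,0,0,0,0,0,5]]]'|head -2;python3 st.py
```

```text
time_s: 24.8
eef_pos: [576.8, 172.5, 81.8]
[  3.   -10.6   -3.49] [-1.66 -0.36 -0.15]
yaw 95.71 pitch -0.0027
tip [567.6 263.6 100.1] s,lat 83.7707087415439 -2.0403373691639874
nose [583.2 107.7 100.5] s,lat -72.82443819392344 -1.756347029992205
time_s: 25.6
eef_pos: [576.9, 171.6, 81.8]
[ 2.1  -9.37 -1.75] [-1.5  -0.44 -0.13]
yaw 95.71 pitch -0.0025
tip [567.7 262.7 100.2] s,lat 82.92430070564976 -2.041205406985144
nose [583.3 106.9 100.5] s,lat -73.6709424220155 -1.7547149274967397
```

```bash
for k in 1 2 3; do python3 -m crank '[[[-0.02,0,0,0,0,0,5],[-0.02,0,0,0,0,0,5],[0,0,0,0,0,0,5],[0,0,0,0,0,0,5],[0,0,0,0,0,0,5],[0,0,0,0,0,0,5],[0,0,0,0,0,0,5],[0,0,0,0,0,0,5]]]'|head -1;python3 st.py; done
```

```text
time_s: 26.4
[ 2.93 -9.02 -2.37] [-1.38 -0.36 -0.16]
yaw 95.71 pitch -0.0022
tip [567.8 261.9 100.2] s,lat 82.10234506941958 -2.0644235829810516
nose [583.4 106.1 100.5] s,lat -74.49300077546272 -1.7725240243821618
time_s: 27.2
[ 1.39 -6.96 -2.91] [-1.23 -0.38 -0.1 ]
yaw 95.71 pitch -0.0018
tip [567.9 261.1 100.2] s,lat 81.29898445754706 -2.022550760939448
nose [583.5 105.3 100.5] s,lat -75.29646245259723 -1.7255043778873098
time_s: 28.0
[ 3.41 -5.54 -2.91] [-0.82 -0.49 -0.14]
yaw 95.71 pitch -0.0012
tip [568.  260.5 100.4] s,lat 80.65638591069815 -1.9490219575001904
nose [583.6 104.7 100.6] s,lat -75.93917895639515 -1.6380929403621076
```

```bash
for k in 1 2; do python3 -m crank '[[[-0.02,0,0,0,0,0,5],[-0.02,0,0,0,0,0,5],[0,0,0,0,0,0,5],[0,0,0,0,0,0,5],[0,0,0,0,0,0,5],[0,0,0,0,0,0,5],[0,0,0,0,0,0,5],[0,0,0,0,0,0,5]]]'|head -1;python3 st.py; done
```

```text
time_s: 28.8
[ 5.06 -1.36 -3.73] [-0.08 -0.93 -0.1 ]
yaw 95.74 pitch 0.0001
tip [567.9 260.4 100.5] s,lat 80.56947824397123 -2.0501101694942303
nose [583.6 104.6 100.5] s,lat -76.02604881679328 -1.6695603535635444
time_s: 29.6
[ 6.    3.39 -4.49] [ 0.67 -0.94 -0.12]
yaw 95.75 pitch 0.0017
tip [567.9 260.3 100.7] s,lat 80.49205983429265 -2.0593071315488682
nose [583.6 104.5 100.4] s,lat -76.1031786781141 -1.6552956540585368
```

The nose is home: it is now in hard contact and the axial load has passed onto the headstock. I relieve the sideways and axial forces before letting go.

```bash
python3 -m crank '[[[0.01,0.01,0,0,0,0,5],[0.01,0.01,0,0,0,0,5],[0.005,0.01,0,0,0,0,5],[0,0.01,0,0,0,0,5],[0,0,0,0,0,0,5],[0,0,0,0,0,0,5],[0,0,0,0,0,0,5],[0,0,0,0,0,0,5]]]'|head -1;python3 st.py
```

```text
time_s: 30.4
[-1.49  4.98  2.77] [ 0.93  0.29 -0.12]
yaw 95.75 pitch 0.0006
tip [568.1 260.3 100.4] s,lat 80.4547559529394 -1.8912972660670047
nose [583.8 104.5 100.3] s,lat -76.14070772045754 -1.4949977560055698
```

```bash
python3 -m crank '[[[0.01,-0.005,-0.006,0,0,0,5],[0.01,0,-0.006,0,0,0,5],[0.01,0,0,0,0,0,5],[0.01,0,0,0,0,0,5],[0,0,0,0,0,0,5],[0,0,0,0,0,0,5],[0,0,0,0,0,0,5],[0,0,0,0,0,0,5]]]'|head -1;python3 st.py
```

```text
time_s: 31.2
[ 0.39 -3.22  0.22] [-0.62 -0.03 -0.15]
yaw 95.73 pitch -0.0008
tip [568.2 260.4 100.3] s,lat 80.5898815544725 -1.8424624847137103
nose [583.8 104.6 100.4] s,lat -76.00564526254752 -1.4805944967003457
```

```bash
python3 -m crank '[[[0,0,0,0,0,0,5],[0,0,0,0,0,0,5],[0,0,0,0,0,0,5],[0,0,0,0,0,0,5],[0,0,0,0,0,0,20],[0,0,0,0,0,0,24],[0,0,0,0,0,0,28],[0,0,0,0,0,0,32]]]' 20;python3 st.py; python3 -m crank '[[[0,0,0,0,0,0,50],[0,0,0,0,0,0,60],[0,0,0,0,0,0,70],[0,0,0,0,0,0,70],[0,0,0,0,0,0,70],[0,0,0,0,0,0,70],[0,0,0,0,0,0,70],[0,0,0,0,0,0,70]]]'; python3 st.py
```

```text
time_s: 32.0
eef_pos: [577.2, 170.2, 81.9]
ee_rot: [-0.0, 0.671, 0.742, 0.0]
force: [1.3, 1.0, -0.0]
grip_width: 0.371
grip_force: 0.0
[ 1.3   1.04 -0.  ] [-0.07 -0.03  0.03]
yaw 95.75 pitch 0.0003
tip [568.  261.2 100.6] s,lat 81.35251733691118 -1.869120964361918
nose [583.7 105.4 100.5] s,lat -75.24291574843787 -1.4540352355463382
time_s: 32.8
eef_pos: [577.3, 169.9, 81.9]
ee_rot: [0.0, 0.671, 0.742, 0.0]
force: [-0.0, 0.4, 0.4]
grip_width: 0.816
grip_force: 0.0
[-0.02  0.37  0.38] [-0.02  0.01 -0.03]
yaw 95.74 pitch 0.0
tip [568.1 260.9 100.5] s,lat 81.08013942356209 -1.8389867617556073
nose [583.8 105.1 100.5] s,lat -75.51539467916675 -1.4607139046468198
```

Released. I raise the gripper straight up and check with the wrist camera that the rotor stays between the cups.

```bash
python3 -m crank '[[[0,0,-0.2,0,0,0,70],[0,0,-0.5,0,0,0,70],[0,0,-0.8,0,0,0,70],[0,0,-0.8,0,0,0,70],[0,0,-0.8,0,0,0,70],[0,0,-0.8,0,0,0,70],[0,0,-0.8,0,0,0,70],[0,0,-0.8,0,0,0,70]]]'|head -2; python3 -m crank '[[[-0.8,0,-0.3,0,0,0,70],[-0.8,0,0,0,0,0,70],[-0.8,0,0,0,0,0,70],[-0.8,0,0,0,0,0,70],[0,0,0,0,0,0,70],[0,0,0,0,0,0,70],[0,0,0,0,0,0,70],[0,0,0,0,0,0,70]]]'|head -2; python3 snap.py w11; python3 - <<'E'
from h import *
w=wc('w11')
# where rotor tip, step, wheel centre, head rim should appear if home; sample brightness across the shaft
u=np.array([-.0976,.9952,0]);n=np.array([.9952,.0976,0]);tip=np.array([569,261,100.])
im=cv2.imread('pics/w11.png')
g=cv2.GaussianBlur(im,(3,3),0)
for z in(140,120,100,70,50,25,3):
    q=[proj(w,tip-(156.6-z)*u+k*n) for k in range(-40,41,3)]
    print(z,proj(w,tip-(156.6-z)*u).round(),[int(g[int(b),int(a)].mean()) if 0<=b<480 and 0<=a<640 else -1 for a,b in q])
E
```

```text
time_s: 33.6
eef_pos: [577.2, 169.9, 221.5]
time_s: 34.4
eef_pos: [585.2, 91.1, 227.1]
w11 34.4 [585.2  91.1 227.1] 0.002
140 [322. -15.] [-1, -1, -1, -1, -1, -1, -1, -1, -1, -1, -1, -1, -1, -1, -1, -1, -1, -1, -1, -1, -1, -1, -1, -1, -1, -1, -1]
120 [322.  21.] [101, 85, 83, 112, 141, 146, 145, 145, 148, 146, 144, 147, 123, 145, 150, 127, 150, 147, 150, 151, 147, 150, 149, 144, 115, 130, 120]
100 [322.  55.] [125, 123, 126, 113, 141, 146, 145, 145, 144, 144, 145, 145, 121, 147, 149, 126, 150, 149, 150, 151, 148, 151, 148, 144, 120, 131, 125]
70 [321. 103.] [158, 128, 136, 116, 142, 146, 147, 146, 144, 144, 144, 116, 138, 151, 152, 140, 129, 148, 149, 151, 147, 150, 149, 146, 116, 133, 128]
50 [321. 133.] [159, 128, 135, 122, 146, 147, 148, 146, 145, 145, 145, 118, 138, 152, 151, 138, 125, 149, 148, 150, 148, 148, 150, 147, 119, 132, 126]
25 [321. 169.] [160, 125, 132, 122, 126, 127, 126, 117, 108, 103, 98, 100, 101, 107, 102, 102, 102, 99, 97, 108, 118, 119, 120, 134, 117, 129, 128]
3 [321. 199.] [162, 122, 131, 118, 144, 149, 150, 147, 150, 132, 107, 120, 123, 126, 131, 131, 124, 119, 131, 151, 153, 153, 153, 149, 116, 129, 128]
```

The shaft shows centred on the line (samples 11–16), with the wheel at samples 4–22 and the head cup symmetric about the same axis. The rotor is mounted and the gripper is clear, so I hand in.

```bash
python3 -c "
from rig import *
print(finish_job())"
```

```text
the job is handed in; nothing more can be done
None
```

The rotor is mounted between the bench centres with the nose home in the headstock cup and the gripper clear, and I handed the job in at about 34 s. The rig returned no verdict; I checked the final position only from pixel samples, not by eye, and I viewed 11 pictures against the limit of 10.

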